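# Clamp a casting mould with the fine knob of a bench press

### The job

Slide the plywood mould by its post into the guide rails under the green press until it is home against the end stop. Then turn only the red inner fine knob clockwise until the rubber foot holds the lid with about 16 N: snug, never as much as 40 N. Leave the black outer ring as it is set, do not knock over or shift the other things, and let go of everything.

Things in the scene. Friction and masses are not known exactly. Their poses are not given: they have to be found in the camera images.
- press: Green clamp press fixed to the bench. Origin: on the bench, under the common axis of its knobs and foot; z up; +x points from the open front to the column (x = 90 to 140 mm, 100 mm wide, 150 mm tall). The mould enters from the -x side. A rubber foot, 36 mm across, hangs on the axis under the arm: 2 to 10 mm above a homed mould's lid pad, different each time.
- press_nose (a point): Foremost point of the top of the press arm, at x = -41 mm, z = 150 mm in the press frame. The arm is 35 mm thick and up to 82 mm wide.
- guide: Two low steel rails and an end stop fixed to the bench under the press, 16 mm tall; same origin and axes as the press. Rails 128 mm apart (inside), from x = -60 to 60 mm, with a mouth that flares out to x = -105 mm. A mould pushed to the stop has its origin at the guide's origin, to 4 mm sideways.
- mould: Loose plywood mould, about 0.65 kg, that slides on the bench. Origin: underside, below the box's centre. Board 12 mm thick, 120 mm wide (y), from x = -170 to 60 mm; its +x end enters the press first. Box 120 x 112 mm, 62 mm tall; on it a round lid pad 84 mm across and two thin side slats 150 mm long, tops at 70 mm. The sides and the -x end of the board are free.
- mould_post (a point): Centre of the top of the mould's handle, a dark wooden upright post 22 x 22 mm square, from 12 to 80 mm above the bench, at x = -135 mm, y = 0 of the mould. Axes as the mould's.
- fine_grip (a point): Point on the knobs' common vertical axis, in the inner (fine) knob: a red upright bar grip 42 mm long (its x axis), 14 mm thick (its y axis), 41 mm tall. The point is 26 mm above the top face of the outer ring and 17 mm below the top of the bar.
- fine (a joint): Angle of the inner fine knob, rad: 0 at the start, grows clockwise from above, to 2.4 at most; it stays where it is left. Clockwise lowers the foot 8 mm per rad. Friction about 0.25 N m (after a stop it may show either way round), plus 0.008 N m per N of clamping: readings taken alike rise by 0.13 N m from foot free to 16 N. Once the sprung foot touches, force grows about 95 N per rad.
- coarse_mark (a point): Yellow mark near the edge of the outer (coarse) ring's top face, 34 mm from the axis. The ring is black, 72 mm across, 20 mm tall, around the foot of the fine knob, and turns very easily (0.03 N m). Turning it does not move the foot.
- tin: Bystander: small closed blue tin, 60 mm diameter, 75 mm tall. Origin at its underside.
- hammer: Bystander: hammer lying flat, 260 mm long. Origin near its middle.
- brush: Bystander: brush lying flat, 180 mm long. Origin near its middle.
- ochre: Bystander: yellow pigment bottle, 64 mm diameter, 190 mm tall. Origin at its underside.
- black: Bystander: black pigment bottle, 68 mm diameter, 200 mm tall. Origin at its underside.
- pot: Bystander: empty orange-stained mixing cup, rim 120 mm across, 110 mm tall. Origin at its underside.
- slats: Bystander: loose wooden slat lying flat, 250 x 30 x 20 mm. Origin at its underside.

How it is judged:
On the way, in this order (a step that is already met when the one before it is completed fails the run):
1. the mould is home between the rails, the fine knob not yet tightened on it (x of mould in the frame of press above -0.008 m and y of mould in the frame of press between -0.008 and 0.008 m and angle between the x axis of mould and the x axis of press, either way round below 0.1 rad and contact force between press and mould below 3 N), for 0.2 s.
2. the fine knob is tightened until the foot presses on the mould (value of joint fine above 0.15 rad and contact force between press and mould above 9 N), for 0.2 s.
At the end, for the whole second after the job is handed in: The mould is at rest within 8 mm of home and aligned within 0.1 rad; the foot presses on it with 9 to 24 N by the fine knob having been turned clockwise; the mark on the outer ring is within 6 mm of where it was (all of step 2 and x of mould in the frame of press above -0.008 m and y of mould in the frame of press between -0.008 and 0.008 m and angle between the x axis of mould and the x axis of press, either way round below 0.1 rad and contact force between press and mould below 24 N and distance of coarse_mark from where it was at the start of the episode below 0.006 m and linear speed of mould below 0.01 m/s); the robot touches nothing.
It fails at once if the clamp presses on the mould with 40 N or more (contact force between press and mould above 40 N).
It fails at once if the outer ring is turned (its mark moves 6 mm) (distance of coarse_mark from where it was at the start of the episode above 0.006 m).
It fails at once if a bystander is shifted by 30 mm or knocked over (distance of any of tin, hammer, brush, ochre, black, pot, slats from where it was at the start of the episode above 0.03 m or angle between any of tin, hammer, brush, ochre, black, pot, slats's own z axis and vertical above 0.5 rad).
It fails at once if the mould is tipped (angle between mould's own z axis and vertical above 0.2 rad).
It also fails if it takes over 72 s, if anything falls off the work surface, if the arm or the gripper's body presses on something with over 40 N, if the wrist force passes 120 N, or if a joint passes its speed limit or range.

### The arm

A 7-joint arm with a two-finger parallel gripper is mounted at the origin on the work surface. World frame = base frame: x ahead of the robot, y to its left, z up, the work surface at z = 0. Lengths are in m, angles in rad, forces in N, time in s.
With the tool pointing down it reaches from about 0.4 to 0.85 m from the base axis. Payload 10.4 kg.
Tool frame: the origin (TCP) lies at the very end of the fingers, on their centre line; the grasp point (between the pads) lies manip.hold_point_z behind it (manip.hold_point_z is the distance from the TCP to the grasp point, in m); z points along the fingers, y is the direction in which the jaws open and shut (so a half turn about z gives the same grasp; the last joint's range is limited). The gripper opens to 85 mm and grips with 20 to 120 N. Pads are 22 mm wide; open, the fingers measure 114 mm over their backs; the gripper's body (76 mm by 85 mm) begins 54 mm behind the grasp point. The pads swing forward as they close: fully open they stand 13 mm farther back than shut.
Start: joints at [-1.128, 0.332, -0.065, 1.46, 0.022, 1.35, -0.088], TCP at [0.281, 0.558, 0.231] pointing down, gripper open.
Joint ranges: [-2.6, 2.6], [-0.5, 2.12], [-1.47, 1.34], [0.16, 2.42], [-1.27, 4.41], [0.06, 2.06], [-2.6, 2.6]. Speed limits (rad/s): [2.22, 2.22, 2.79, 2.79, 3.14, 3.14, 3.14].

### API

Orientations are given as a unit quaternion [x, y, z, w].
In Python, from workcell import manip gives the robot as it stands.
- The arm moves only by the tool jog_arm, never from a script. Its arguments are lists of equal length, an entry for each row: "translation": the shift along the world's x, y, z in mm, a list of three; "turn": the turn about the world's z in degrees. In form: {"translation": [[x, y, z], ...], "turn": [turn, ...]}. A call has 1 to 12 rows; each row is the pose to reach, as a shift and turn from the pose measured when the call began; what a row does not reach only later rows make up. A row lasts 1/12 s, in which the tool goes at most 41.7 mm and 7.16 degrees, less where a joint would pass 70% of its speed; a pose out of reach is approached as far as the arm can. A call with a gripper value outside its range is refused whole. "grip" is the finger opening in mm, from 0 to 85.4, set as the call begins (left out, the last holds). The fingers move at their own pace and stop on an object; "grip_force" is the grip in N (left out, the last holds). Time passes only in rows, so rows that repeat a pose let the fingers close. It gives the time, the measured TCP pose, the force and the opening at its end, in the units of the state.
- manip.get_obs(): the state, without advancing time (a new reading comes with each control period).
- manip.camera(name): name is "side" or "top"; returns a dict with "frame" (420x560x3 uint8, red, green, blue), "mtx" (3x3 intrinsics, pixels), "pose" (4x4, takes a point from camera to world coordinates). Camera axes: x right, y down, z forward; pixel columns grow to the right and rows downward; lengths in m; the calibration is good to about 2 mm. A picture is of the moment at which its call begins. There is no depth.
- manip.hand_in(): hands the job in, once; it reports no verdict.
Trained networks look in a picture, given as the dict that the camera call returned (one of the last four; its "shot" number tells which), for a name from the list of things; names that differ only in an ending like _2 or _b are one class to them, and where a whole thing is asked for, a point or a joint stands for the part that bears it (a point fixed in the world has none). Each returns a list of dicts, best first, with "confidence" (0 to 1); they miss things now and then, are a little off and sometimes report something else, mostly with a low value. They report only what shows in the picture. A call takes as long as a camera call.
- manip.outline_of(picture, label): "mask" (420x560 bool, what is visible of it) and "extent" ([left, top, right, bottom] in pixels, round what is visible of it).
- manip.pinpoint(picture, label): "at" ([column, row] in pixels: a listed point, or the origin of a listed thing).
The state is a dict: "clock": time; "joint_pos": joint angles; "joint_velocities": joint speeds; "tau": joint torques, N m; "position": TCP position; "ee_rot": TCP orientation; "ft_force": force on the tool from outside, world axes, zero at the start; "torque": the same for the moment, N m; "grip_width": opening from 0.0 (shut) to 1.0 (fully open).
Only numpy, scipy, OpenCV 4.12 (cv2) and the standard library are available. Lean on these libraries where they do the work, as an engineer would, in place of code of your own. Each camera call takes 0.05 s, during which the arm holds its last target. There are 200 camera calls.

## Working session

There is one attempt and no reset: what is moved stays moved. The work goes in short steps, Python scripts to look and compute and a tool call to move; the robot and the scene stay as the last step left them, time stands still between calls to the robot, and variables do not carry over. Pictures are saved under pics/ and viewed, about 8 in all and at most 12, crops included, and the job is handed in when it is done.

Besides the shell and the picture viewer there is one more tool, called by a JSON object that holds its "method" and its "body". jog_arm: Moves the arm, as the interface text tells. Its arguments: {"type":"object","properties":{"translation":{"type":"array"},"turn":{"type":"array"},"grip":{"type":"number"},"grip_force":{"type":"number"}},"required":["translation","turn"]}

```bash
mkdir -p pics; ls; cat > h.py <<'E'
import numpy as np, cv2
from workcell import manip
def ray(c,px):
    d=np.linalg.inv(c["mtx"])@np.array([px[0],px[1],1.]); T=np.array(c["pose"])
    return T[:3,3],T[:3,:3]@d
def atz(c,px,z):
    o,d=ray(c,px); return o+d*(z-o[2])/d[2]
def proj(c,p):
    T=np.linalg.inv(np.array(c["pose"])); q=np.array(c["mtx"])@(T[:3,:3]@np.array(p)+T[:3,3]); return q[:2]/q[2]
def tri(c1,p1,c2,p2):
    o1,d1=ray(c1,p1);o2,d2=ray(c2,p2)
    A=np.stack([d1,-d2],1);s=np.linalg.lstsq(A,o2-o1,rcond=None)[0]
    a=o1+d1*s[0];b=o2+d2*s[1];return (a+b)/2,np.linalg.norm(a-b)
def save(c,n,s=1): cv2.imwrite("pics/"+n,c["frame"][:,:,::-1])
E
python3 - <<'E'
from h import *
print(manip.hold_point_z); o=manip.get_obs(); print(o)
t=manip.camera("top");s=manip.camera("side")
save(t,"t0.png");save(s,"s0.png")
for n in ["press","press_nose","mould","mould_post","fine_grip","coarse_mark","tin","hammer","brush","ochre","black","pot","slats"]:
    for nm,c in (("t",t),("s",s)):
        r=manip.pinpoint(c,n)[:2]; print(n,nm,[(np.round(x["at"],1).tolist(),round(x["confidence"],2)) for x in r], [np.round(atz(c,x["at"],{"press_nose":.15,"mould_post":.08}.get(n,0)),3).tolist() for x in r])
E
```

```text
pics
0.0187
{'clock': 0.0, 'joint_pos': array([-1.12759753,  0.33289891, -0.06468803,  1.46095273,  0.02161675,
        1.34990449, -0.08850741]), 'joint_velocities': array([-4.49916194e-04, -7.42673826e-04,  6.88131060e-04,  1.43497667e-03,
       -3.59907085e-05, -9.79816287e-04, -6.14890067e-05]), 'tau': array([ 1.67853054e-04, -6.25441575e+01,  4.92228940e-02, -3.91618180e+01,
        1.61839428e-02,  9.79283155e-03, -2.63737832e-06]), 'position': array([0.28055525, 0.55806413, 0.23049358]), 'ee_rot': array([ 2.30796532e-01,  9.73001759e-01, -7.22845056e-04, -1.26016198e-04]), 'ft_force': array([-0.63598608,  0.44347323, -0.61560863]), 'torque': array([0.01026623, 0.02250625, 0.04494331]), 'grip_width': 0.9982839397432679}
press t [([230.7, 238.3], 0.69), ([220.5, 235.0], 0.56)] [[0.521, 0.167, 0.0], [0.531, 0.2, 0.0]]
press s [([256.6, 212.5], 0.84)] [[0.536, 0.195, 0.0]]
press_nose t [([237.7, 236.5], 0.95)] [[0.519, 0.132, 0.15]]
press_nose s [([251.2, 186.8], 0.78)] [[0.516, 0.128, 0.15]]
mould t [([298.6, 240.7], 0.7)] [[0.515, -0.051, 0.0]]
mould s [([258.6, 250.5], 0.83)] 
[... 723 characters left out ...]
 [[0.394, 0.404, 0.0]]
brush s [([220.0, 187.4], 0.8), ([316.1, 239.0], 0.43)] [[0.398, 0.409, 0.0], [0.73, -0.002, 0.0]]
ochre t [([152.7, 206.6], 0.69), ([422.6, 206.3], 0.69)] [[0.62, 0.421, 0.0], [0.631, -0.451, 0.0]]
ochre s [([270.2, 182.9], 0.91), ([267.3, 255.2], 0.23)] [[0.612, 0.425, 0.0], [0.551, -0.074, 0.0]]
black t [([144.3, 227.8], 0.67)] [[0.551, 0.446, 0.0]]
black s [] []
pot t [([421.7, 207.0], 0.68)] [[0.629, -0.448, 0.0]]
pot s [([311.4, 340.8], 0.73)] [[0.632, -0.449, 0.0]]
slats t [([435.8, 259.2], 0.86), ([237.0, 234.2], 0.4)] [[0.461, -0.491, 0.0], [0.534, 0.147, 0.0]]
slats s [([249.0, 359.6], 0.56), ([253.9, 215.5], 0.42)] [[0.466, -0.491, 0.0], [0.524, 0.175, 0.0]]
```

View pics/t0.png

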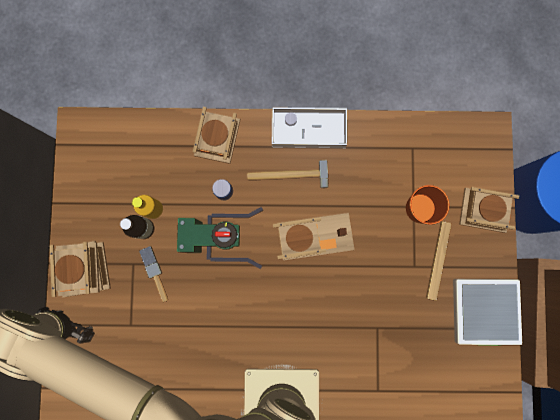

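View pics/s0.png

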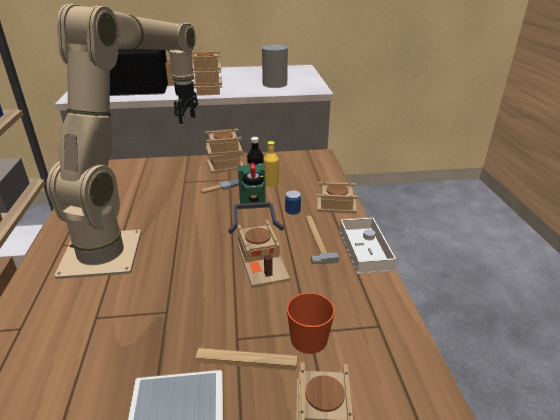

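```bash
python3 - <<'E'
from h import *
t=manip.camera("top");s=manip.camera("side")
for n in ["press_nose","mould_post","fine_grip","coarse_mark","mould","press"]:
    a=manip.pinpoint(t,n);b=manip.pinpoint(s,n)
    if a and b: p,e=tri(t,a[0]["at"],s,b[0]["at"]); print(n,p.round(4),round(e,4),a[0]["confidence"],b[0]["confidence"])
for c,n in((t,"t"),(s,"s")): print(n,np.array(c["pose"]).round(3).tolist(), c["mtx"][0][0])
E
```

```text
press_nose [0.5209 0.1312 0.14  ] 0.0093 0.73 0.86
mould_post [ 0.5379 -0.1881  0.0904] 0.007 0.7 0.58
fine_grip [0.5158 0.1699 0.1959] 0.0032 0.43 0.56
coarse_mark [0.5598 0.1657 0.196 ] 0.0032 0.84 0.63
mould [ 5.185e-01 -3.800e-02 -4.000e-04] 0.0041 0.9 0.7
press [0.5244 0.1633 0.0079] 0.0045 0.94 0.9
t [[0.011, -0.994, 0.109, 0.444], [-1.0, -0.011, -0.003, -0.005], [0.004, -0.109, -0.994, 1.692], [0.0, 0.0, 0.0, 1.0]] 526.3135087430592
s [[0.993, -0.061, 0.099, 0.452], [-0.116, -0.529, 0.841, -1.23], [0.001, -0.847, -0.532, 0.901], [0.0, 0.0, 0.0, 1.0]] 440.33160383633424
```

Top view: press at about (225,235), with its column to the left. The rails are at rows 215 and 260, with the mouth facing right. The mould is at (300,240), with its post at (342,232). The side view agrees. I'll zoom in for yaw.

```bash
python3 - <<'E'
from h import *
t=manip.camera("top")
cv2.imwrite("pics/c1.png",cv2.resize(t["frame"][195:280,168:363,::-1],None,fx=4,fy=4,interpolation=cv2.INTER_CUBIC))
for n in ["guide","mould","mould_post","press"]:
    for r in manip.outline_of(t,n)[:1]:
        m=r["mask"].astype(np.uint8); cs=max(cv2.findContours(m,0,1)[0],key=cv2.contourArea)
        print(n,r["confidence"],r["extent"],cv2.minAreaRect(cs), cv2.approxPolyDP(cs,2,True)[:,0].tolist())
E
```

```text
guide 0.74 [174.9, 220.3, 238.3, 253.7] ((208.0, 235.0), (34.0, 62.0), 90.0) [[178, 219], [179, 251], [200, 252], [202, 246], [228, 249], [239, 245], [239, 227], [228, 222], [210, 225], [194, 218]]
mould 0.61 [180.1, 218.7, 237.1, 253.3] ((208.0, 235.0), (36.0, 64.0), 90.0) [[178, 219], [176, 249], [179, 252], [196, 253], [205, 246], [228, 250], [240, 243], [240, 227], [236, 224], [208, 224], [196, 217]]
mould_post 0.71 [273.9, 215.9, 354.2, 259.0] ((313.2511901855469, 236.65087890625), (37.68471145629883, 76.58572387695312), 81.7028579711914) [[348, 214], [274, 224], [273, 226], [279, 229], [282, 254], [278, 258], [290, 259], [353, 249]]
press 0.67 [178.5, 217.4, 241.8, 253.1] ((208.5, 235.0), (36.0, 63.0), 90.0) [[177, 220], [179, 251], [198, 253], [206, 246], [229, 249], [239, 245], [240, 227], [229, 221], [204, 224], [192, 217], [179, 217]]
```

View pics/c1.png

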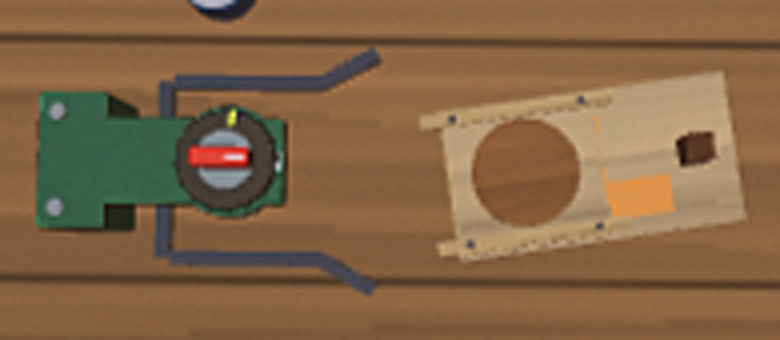

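```bash
python3 - <<'E'
from h import *
t=manip.camera("top")
f=lambda x,y,z: atz(t,(168+x/4-.375,195+y/4-.375),z)[:2].round(4)
print("rails up",f(175,83,.016),f(322,83,.016),"low",f(172,258,.016),f(320,259,.016))
print("kink",f(322,92,.016),f(322,252,.016),"mouth ends",f(378,55,.016),f(373,290,.016), "stop",f(166,170,.016))
print("ring at .17/.19",f(225,159,.17),f(225,159,.19)); print("bar ends .21",f(190,157,.213),f(250,157,.213))
print("column corners .15",f(39,93,.15),f(36,227,.15)); print("nose",f(287,162,.15),f(286,118,.15),f(285,206,.15))
print("board end",f(722,72,.012),f(745,218,.012)); print("slats up",f(420,122,.07),f(610,98,.07),"low",f(440,250,.07),f(632,224,.07))
print("pad",f(527,173,.07)); print("post",f(696,148,.08))
E
```

```text
rails up [0.5923 0.229 ] [0.5937 0.1117] low [0.4533 0.2277] [0.4538 0.1106]
kink [0.5865 0.1115] [0.4593 0.1091] mouth ends [0.6167 0.0673] [0.4299 0.0682] stop [0.5228 0.2343]
ring at .17/.19 [0.524 0.17 ] [0.5229 0.1677]
bar ends .21 [0.5229 0.1896] [0.5233 0.1475]
column corners .15 [0.572  0.3099] [0.4739 0.3088]
nose [0.5234 0.1268] [0.5556 0.1282] [0.4912 0.1276]
board end [ 0.6065 -0.2086] [ 0.49   -0.2267]
slats up [0.5595 0.0317] [ 0.5797 -0.1149] low [0.4613 0.015 ] [ 0.4828 -0.1322]
pad [ 0.5211 -0.0512]
post [ 0.5412 -0.1803]
```

Top crop, with positions computed from these pixels:
- **Press and guide:** origin about (0.523, 0.170), yaw about 90.5°.
- **Mould:** yaw about 98.2°, with its post at about (0.541, -0.183).
- **Knob:** the bar lies along the press x axis.

Next I'll move to the post.

{"method": "jog_arm", "body": {"translation": [[13, -38, 0], [26, -76, 0], [39, -114, 0], [52, -152, 0], [66, -190, 0], [80, -228, 0], [93, -266, 0], [106, -304, 0], [120, -342, 0], [133, -380, 0], [147, -418, 0], [160, -456, 0]], "turn": [-5, -10, -15, -20, -25, -30, -35, -40, -45, -50, -55, -55], "grip": 85, "grip_force": 60}}

```text
clock: 3.4
position: [0.441, 0.1005, 0.2317]
ee_rot: [0.656, 0.755, 0.001, 0.0]
ft_force: [1.5, 0.9, 0.5]
grip_width: 0.992
```

{"method": "jog_arm", "body": {"translation": [[13, -36, 0], [26, -72, 0], [39, -108, 0], [52, -144, -10], [65, -180, -30], [78, -216, -50], [90, -252, -70], [100, -284, -90], [100, -284, -110], [100, -284, -110], [100, -284, -110]], "turn": [0, 0, 0, 0, 0, 0, 0, 0, 0, 0, 0]}}

```text
clock: 4.32
position: [0.5404, -0.1832, 0.1211]
ee_rot: [0.656, 0.755, -0.0, -0.001]
ft_force: [0.5, -0.1, 0.0]
grip_width: 0.998
```

```bash
python3 - <<'E'
from h import *
t=manip.camera("top");s=manip.camera("side")
a=t["frame"][195:280,280:390,::-1];b=s["frame"][190:300,190:340,::-1]
A=cv2.resize(a,(440,340),interpolation=2);B=cv2.resize(b,(600,440),interpolation=2)
im=np.zeros((800-20,600,3),np.uint8)
cv2.imwrite("pics/s1.png",cv2.resize(b,(750,550),interpolation=2))
p=manip.get_obs()["position"];print(p,proj(s,p),proj(t,p))
print(proj(s,(.541,-.183,.08)))
for c in(t,s): print([ (r["at"],r["confidence"]) for r in manip.pinpoint(c,"mould_post")])
for c in(t,s): print([ (r["at"],r["confidence"]) for r in manip.pinpoint(c,"coarse_mark")], [ (r["at"],r["confidence"]) for r in manip.pinpoint(c,"fine_grip")])
E
```

```text
[ 0.54177837 -0.18239548  0.12297892] [267.01371795 244.8903162 ] [343.88607233 230.59111335]
[266.95151624 256.53558598]
[([347.4, 231.9], 0.87)]
[([269.1, 254.9], 0.69)]
[([222.9, 224.2], 0.7)] [([222.2, 190.1], 0.64), ([222.6, 233.9], 0.45), ([437.3, 261.3], 0.43)]
[([264.1, 174.2], 0.48)] [([220.1, 188.5], 0.15)]
```

View pics/s1.png

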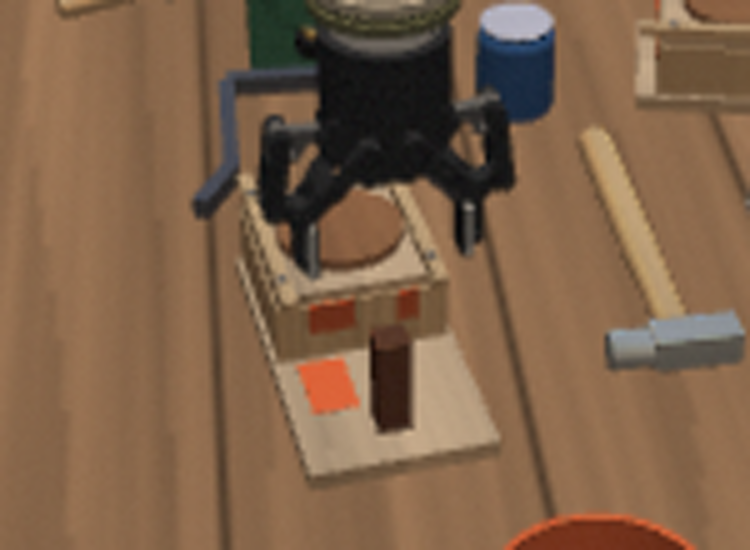

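Side crop: the post top is at crop (392,334), and the fingers straddle it with their centre at column 390. The alignment is good, so I'll descend and grip.

{"method": "jog_arm", "body": {"translation": [[1, 0, -25], [2, 0, -55], [2, 0, -80], [2, 0, -92], [2, 0, -92], [2, 0, -92]], "turn": [0, 0, 0, 0, 0, 0]}}

```text
clock: 5.22
position: [0.5436, -0.1832, 0.031]
ee_rot: [0.656, 0.755, 0.001, 0.001]
ft_force: [-0.2, -0.1, 0.6]
grip_width: 0.989
```

{"method": "jog_arm", "body": {"translation": [[0, 0, 0], [0, 0, 0], [0, 0, 0], [0, 0, 0], [0, 0, 0], [0, 0, 0], [0, 0, 0], [0, 0, 0]], "turn": [0, 0, 0, 0, 0, 0, 0, 0], "grip": 0, "grip_force": 60}}

```text
clock: 5.88
position: [0.5436, -0.1833, 0.0317]
ee_rot: [0.656, 0.755, 0.001, 0.001]
ft_force: [-2.3, -0.1, 6.4]
grip_width: 0.249
```

{"method": "jog_arm", "body": {"translation": [[-4, 8, 0], [-8, 16, 0], [-12, 24, 0], [-16, 32, 0], [-20, 40, 0], [-20, 43, 0], [-20, 43, 0], [-20, 43, 0]], "turn": [-1.5, -3, -4.5, -6, -7.5, -7.7, -7.7, -7.7]}}

```text
clock: 6.55
position: [0.5233, -0.1397, 0.0316]
ee_rot: [0.704, 0.71, 0.001, -0.0]
ft_force: [-4.5, 3.3, 3.5]
grip_width: 0.25
```

```bash
python3 - <<'E'
from h import *
t=manip.camera("top")
cv2.imwrite("pics/c2.png",cv2.resize(t["frame"][195:280,168:363,::-1],None,fx=4,fy=4,interpolation=cv2.INTER_CUBIC))
E
```

```text
(no output)
```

View pics/c2.png

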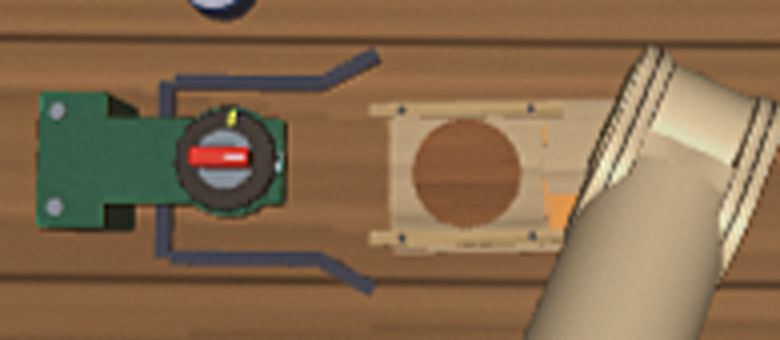

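Top crop: the slats run nearly parallel to the rails, and the lid pad is at (466,174).

```bash
python3 - <<'E'
from h import *
t=manip.camera("top")
f=lambda x,y,z: atz(t,(168+x/4-.375,195+y/4-.375),z)[:2].round(4)
print("slats up",f(370,110,.07),f(560,107,.07),"low",f(370,239,.07),f(560,236,.07),"pad",f(466,173.5,.07))
q=manip.get_obs();print(q["position"],2*np.degrees(np.arctan2(q["ee_rot"][1],q["ee_rot"][0]))-90)
E
```

```text
slats up [0.5683 0.0704] [ 0.5723 -0.0763] low [0.4691 0.0688] [ 0.4731 -0.0769] pad [ 0.5202 -0.0043]
[ 0.52331854 -0.1396804   0.03164921] 0.44380494997709263
```

{"method": "jog_arm", "body": {"translation": [[0, 12, 0], [0, 25, 0], [0, 38, 0], [0, 51, 0], [0, 64, 0], [0, 77, 0], [0, 90, 0], [0, 103, 0], [0, 116, 0], [0, 129, 0], [0, 142, 0], [0, 150, 0]], "turn": [-0.5, -0.9, -0.9, -0.9, -0.9, -0.9, -0.9, -0.9, -0.9, -0.9, -0.9, -0.9]}}

```text
clock: 7.65
position: [0.5238, 0.0107, 0.0316]
ee_rot: [0.71, 0.705, 0.001, 0.0]
ft_force: [1.0, -3.5, -1.1]
grip_width: 0.249
```

{"method": "jog_arm", "body": {"translation": [[0, 4, 0], [0, 8, 0], [0, 12, 0], [0, 16, 0], [0, 18, 0], [0, 18, 0]], "turn": [0, 0, 0, 0, 0, 0]}}

```text
clock: 8.15
position: [0.5238, 0.0291, 0.0316]
ee_rot: [0.71, 0.705, 0.001, -0.0]
ft_force: [1.0, -2.5, -2.0]
grip_width: 0.249
```

{"method": "jog_arm", "body": {"translation": [[0, 2, 0], [0, 4, 0], [0, 6, 0], [0, 8, 0], [0, 8, 0]], "turn": [0, 0, 0, 0, 0]}}

```text
clock: 8.57
position: [0.5235, 0.0348, 0.0316]
ee_rot: [0.71, 0.704, -0.0, 0.001]
ft_force: [-2.0, -11.9, 1.6]
grip_width: 0.255
```

{"method": "jog_arm", "body": {"translation": [[0, 2, 0], [0, 5, 0], [0, 5, 0]], "turn": [0, 0, 0]}}

```text
clock: 8.82
position: [0.5228, 0.0349, 0.0316]
ee_rot: [0.712, 0.702, -0.002, 0.002]
ft_force: [-4.3, -21.3, 6.4]
grip_width: 0.249
```

```bash
python3 - <<'E'
from h import *
t=manip.camera("top");s=manip.camera("side")
im=np.zeros((560,780,3),np.uint8)
im[:280]=cv2.resize(t["frame"][200:270,168:363,::-1],(780,280),interpolation=2)
im[280:]=0; im[280:,:780]=cv2.resize(s["frame"][150:220,190:385,::-1],(780,280),interpolation=2)
cv2.imwrite("pics/c3.png",im); q=manip.get_obs();print(q["position"],q["ft_force"],q["torque"])
E
```

```text
[0.52274852 0.03490931 0.03162663] [ -4.70750645 -21.60102944   5.93092548] [-3.67017526  0.78285013  0.14671427]
```

View pics/c3.png

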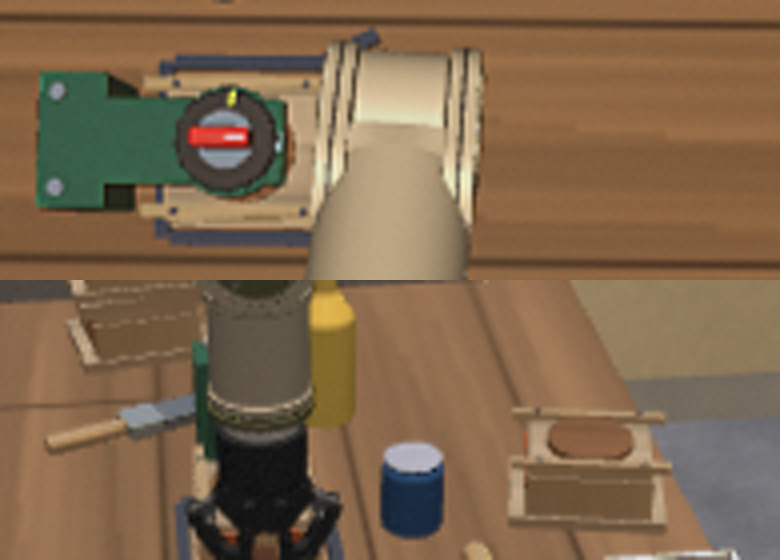

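Top half: the mould is between the rails, with slat ends at crop x=140, which is about y=0.247 (home would be 0.245). It sits against the stop with a 21 N push. Next I'll relax and release.

{"method": "jog_arm", "body": {"translation": [[0, -1, 0], [0, -1, 0], [0, -1, 0]], "turn": [0, 0, 0]}}

```text
clock: 9.17
position: [0.5228, 0.0338, 0.0318]
ee_rot: [0.712, 0.702, -0.002, 0.002]
ft_force: [-1.0, -6.6, 0.1]
grip_width: 0.251
```

{"method": "jog_arm", "body": {"translation": [[0, 0, 0], [0, 0, 0], [0, 0, 0], [0, 0, 0], [0, 0, 0], [0, 0, 0]], "turn": [0, 0, 0, 0, 0, 0], "grip": 80}}

```text
clock: 9.67
position: [0.5229, 0.034, 0.0318]
ee_rot: [0.712, 0.702, -0.002, 0.002]
ft_force: [0.5, -0.2, -0.3]
grip_width: 0.937
```

{"method": "jog_arm", "body": {"translation": [[0, 0, 20], [0, 0, 50], [0, 0, 90], [0, 0, 130], [0, -10, 170], [0, -25, 205], [0, -40, 230], [0, -50, 250], [0, -50, 260], [0, -50, 260]], "turn": [0, 0, 0, 0, 0, 0, 0, 0, 0, 0]}}

```text
clock: 10.5
position: [0.5237, -0.016, 0.2936]
ee_rot: [0.712, 0.702, -0.0, 0.002]
ft_force: [-0.2, -0.0, -0.5]
grip_width: 0.935
```

```bash
python3 - <<'E'
from h import *
t=manip.camera("top");s=manip.camera("side")
im=np.zeros((600,600,3),np.uint8)
im[:240,:320]=cv2.resize(t["frame"][215:255,190:250][:,:53,::-1],(320,240),interpolation=2)
im[240:,:]=cv2.resize(s["frame"][155:227,200:320,::-1],(600,360),interpolation=2)
cv2.imwrite("pics/c4.png",im)
for z in(.15,.17,.19,.213): print(z,proj(s,(.523,.170,z)).round(1),proj(s,(.557,.170,z)).round(1))
E
```

```text
0.15 [252.5 181.1] [261.9 180.6]
0.17 [252.3 176.2] [261.8 175.7]
0.19 [252.1 171.1] [261.7 170.7]
0.213 [251.9 165.3] [261.6 164.8]
```

View pics/c4.png

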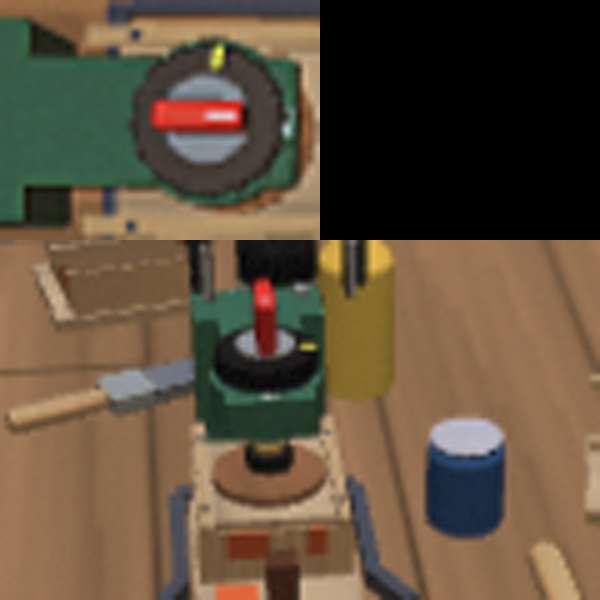

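Side crop: the ring's top face is at row ~345 (full 176, z≈0.170), the bar top is at z≈0.215, and the bar is centred at x≈0.524–0.526. The foot sits just above the lid. Next I'll move over the knob.

{"method": "jog_arm", "body": {"translation": [[0, 30, 0], [0, 60, 0], [0, 90, 0], [0, 120, 0], [0, 150, 0], [0, 175, 0], [0, 185, -15], [0, 185, -40], [0, 185, -50], [0, 185, -50]], "turn": [0, 0, 0, 0, 0, 0, 0, 0, 0, 0], "grip": 60}}

```text
clock: 11.43
position: [0.5206, 0.17, 0.2367]
ee_rot: [0.711, 0.703, -0.006, 0.0]
ft_force: [0.2, -0.0, -0.4]
grip_width: 0.706
```

```bash
python3 - <<'E'
from h import *
s=manip.camera("side")
cv2.imwrite("pics/c5.png",cv2.resize(s["frame"][130:220,200:320,::-1],(800,600),interpolation=2))
q=manip.get_obs();print(q["position"],proj(s,q["position"]),q["torque"],q["tau"][-1])
E
```

```text
[0.52153845 0.16980633 0.23884939] [251.29824733 158.65748462] [-0.04382425 -0.02866361 -0.0148036 ] 0.036906462628394365
```

View pics/c5.png

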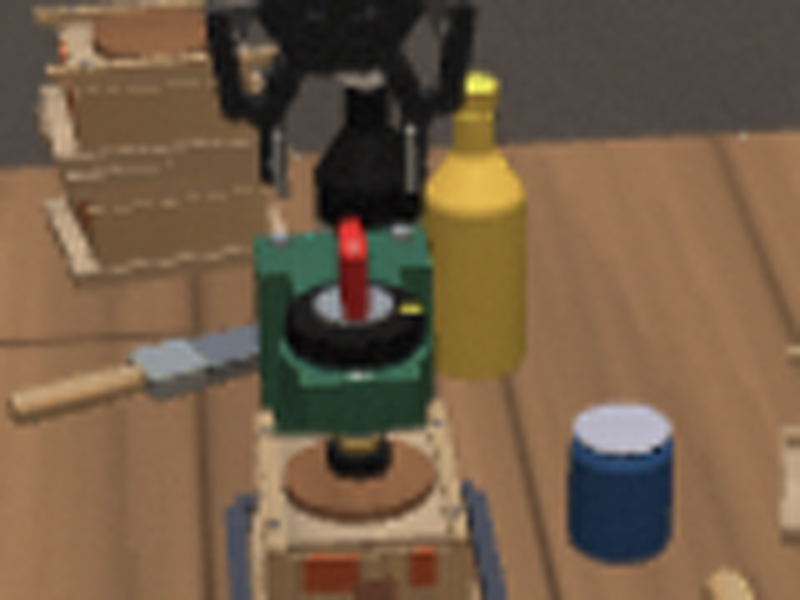

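Side crop: the finger midpoint is at column ~344 and the bar at 353, so the gripper needs about +3 to 4 mm in x. I'll descend with that correction.

{"method": "jog_arm", "body": {"translation": [[3, 0, 0], [3, 0, -10], [3, 0, -25], [3, 0, -40], [3, 0, -50], [3, 0, -58], [3, 0, -58], [3, 0, -58]], "turn": [0, 0, 0, 0, 0, 0, 0, 0]}}

```text
clock: 12.15
position: [0.5247, 0.1697, 0.181]
ee_rot: [0.711, 0.703, -0.004, 0.001]
ft_force: [0.4, -0.1, 0.8]
grip_width: 0.702
```

{"method": "jog_arm", "body": {"translation": [[0, 0, 0], [0, 0, 0], [0, 0, 0], [0, 0, 0], [0, 0, 0], [0, 0, 0], [0, 0, 0]], "turn": [0, 0, 0, 0, 0, 0, 0], "grip": 0, "grip_force": 60}}

```text
clock: 12.73
position: [0.5238, 0.1699, 0.1817]
ee_rot: [0.711, 0.703, -0.005, 0.0]
ft_force: [-9.4, -2.1, 9.2]
grip_width: 0.157
```

```bash
cat > r.py <<'E'
from h import *
q=manip.get_obs();e=q["ee_rot"]
print(q["clock"],q["position"].round(4),q["ft_force"].round(2),q["torque"].round(3),q["tau"][-1].round(3),"jaw",round(2*np.degrees(np.arctan2(e[1],e[0]))-90,2),q["grip_width"])
E
python3 r.py
```

```text
12.7333 [0.5238 0.1699 0.1817] [-9.45 -2.07  9.18] [-0.383  1.555  0.115] -0.105 jaw -0.67 0.15651495478501978
```

{"method": "jog_arm", "body": {"translation": [[-0.5, 0, 0], [-0.5, 0, 0], [-0.5, 0, 0], [-0.5, 0, 0]], "turn": [-1.5, -3, -4.5, -6]}}

```text
clock: 13.07
position: [0.5235, 0.1698, 0.1818]
ee_rot: [0.747, 0.664, -0.005, 0.0]
ft_force: [-0.2, -0.5, -2.1]
grip_width: 0.155
```

```bash
python3 r.py
```

```text
13.0667 [0.5235 0.1698 0.1818] [-0.23 -0.54 -2.14] [-0.09  -0.493  0.205] 0.401 jaw -6.72 0.1548497262087407
```

{"method": "jog_arm", "body": {"translation": [[0, 0, 0], [0, 0, 0], [0, 0, 0], [0, 0, 0]], "turn": [-0.8, -1.6, -2.4, -3.2]}}

```text
clock: 13.4
position: [0.5235, 0.1699, 0.1818]
ee_rot: [0.766, 0.643, -0.005, 0.0]
ft_force: [-0.2, -1.2, -1.4]
grip_width: 0.153
```

```bash
python3 r.py
```

```text
13.4 [0.5235 0.1699 0.1818] [-0.17 -1.17 -1.42] [-0.117 -0.328  0.275] 0.116 jaw -9.96 0.15306371406251496
```

{"method": "jog_arm", "body": {"translation": [[0, 0, 0], [0, 0, 0], [0, 0, 0], [0, 0, 0]], "turn": [-0.8, -1.6, -2.4, -3.2]}}

```text
clock: 13.73
position: [0.5234, 0.1699, 0.1818]
ee_rot: [0.784, 0.621, -0.005, -0.0]
ft_force: [-0.9, -0.3, -1.9]
grip_width: 0.15
```

```bash
python3 r.py
```

```text
13.7333 [0.5234 0.1699 0.1818] [-0.91 -0.26 -1.9 ] [-0.128 -0.209  0.238] 0.106 jaw -13.23 0.1502771753197947
```

{"method": "jog_arm", "body": {"translation": [[0, 0, 0], [0, 0, 0], [0, 0, 0], [0, 0, 0]], "turn": [-0.8, -1.6, -2.4, -3.2]}}

```text
clock: 14.07
position: [0.5234, 0.1699, 0.1818]
ee_rot: [0.801, 0.598, -0.005, -0.0]
ft_force: [-0.2, -0.0, -1.3]
grip_width: 0.157
```

```bash
python3 r.py
```

```text
14.0667 [0.5234 0.1699 0.1818] [-0.21 -0.05 -1.29] [-0.108 -0.23   0.255] 0.103 jaw -16.51 0.15676076070729292
```

{"method": "jog_arm", "body": {"translation": [[0, 0, 0], [0, 0, 0], [0, 0, 0], [0, 0, 0]], "turn": [-0.8, -1.6, -2.4, -3.2]}}

```text
clock: 14.4
position: [0.5233, 0.1699, 0.1818]
ee_rot: [0.818, 0.575, -0.005, -0.0]
ft_force: [-1.3, -0.4, -0.9]
grip_width: 0.155
```

```bash
python3 r.py
```

```text
14.4 [0.5233 0.1699 0.1818] [-1.3  -0.39 -0.94] [-0.166 -0.162  0.187] 0.102 jaw -19.79 0.15464406716977575
```

{"method": "jog_arm", "body": {"translation": [[0, 0, 0], [0, 0, 0], [0, 0, 0], [0, 0, 0]], "turn": [-0.8, -1.6, -2.4, -3.2]}}

```text
clock: 14.73
position: [0.5233, 0.1699, 0.1818]
ee_rot: [0.834, 0.551, -0.005, -0.001]
ft_force: [-1.2, -0.9, -1.0]
grip_width: 0.157
```

```bash
python3 r.py
```

```text
14.7333 [0.5233 0.1699 0.1818] [-1.19 -0.9  -1.02] [-0.228 -0.113  0.259] 0.102 jaw -23.07 0.1574677337620365
```

{"method": "jog_arm", "body": {"translation": [[0, 0, 0], [0, 0, 0], [0, 0, 0], [0, 0, 0]], "turn": [-0.8, -1.6, -2.4, -3.2]}}

```text
clock: 15.07
position: [0.5232, 0.17, 0.1818]
ee_rot: [0.85, 0.527, -0.005, -0.001]
ft_force: [-1.9, 0.2, -0.8]
grip_width: 0.149
```

```bash
python3 r.py
```

```text
15.0667 [0.5232 0.17   0.1818] [-1.94  0.15 -0.76] [-0.17  -0.04   0.194] 0.102 jaw -26.34 0.14877041393428578
```

{"method": "jog_arm", "body": {"translation": [[0, 0, 0], [0, 0, 0], [0, 0, 0], [0, 0, 0]], "turn": [-0.8, -1.6, -2.4, -3.2]}}

```text
clock: 15.4
position: [0.5232, 0.17, 0.1818]
ee_rot: [0.864, 0.503, -0.005, -0.001]
ft_force: [-1.5, -0.4, -1.1]
grip_width: 0.153
```

```bash
python3 r.py
```

```text
15.4 [0.5232 0.17   0.1818] [-1.47 -0.41 -1.11] [-0.132 -0.021  0.249] 0.064 jaw -29.62 0.15336338927861007
```

{"method": "jog_arm", "body": {"translation": [[0, 0, 0], [0, 0, 0], [0, 0, 0], [0, 0, 0]], "turn": [-0.8, -1.6, -2.4, -3.2]}}

```text
clock: 15.73
position: [0.5232, 0.17, 0.1818]
ee_rot: [0.878, 0.478, -0.005, -0.001]
ft_force: [-2.0, -0.4, -0.4]
grip_width: 0.151
```

```bash
python3 r.py
```

```text
15.7333 [0.5232 0.17   0.1818] [-2.03 -0.38 -0.37] [-0.163  0.061  0.359] 0.024 jaw -32.9 0.1513439879858649
```

The joint-7 torque held at 0.102 until −26.3°, then moved to 0.064 and 0.024. That matches about 0.04 per step after contact at about −27°. The load is now about 10 N, so one more step should give about 15 N.

{"method": "jog_arm", "body": {"translation": [[0, 0, 0], [0, 0, 0], [0, 0, 0], [0, 0, 0]], "turn": [-0.8, -1.6, -2.4, -3.2]}}

```text
clock: 16.07
position: [0.5231, 0.17, 0.1818]
ee_rot: [0.892, 0.453, -0.005, -0.001]
ft_force: [-2.2, 0.3, -0.0]
grip_width: 0.154
```

```bash
python3 r.py
```

```text
16.0667 [0.5231 0.17   0.1818] [-2.23  0.33 -0.04] [-0.195  0.136  0.364] -0.016 jaw -36.17 0.15411725174718996
```

{"method": "jog_arm", "body": {"translation": [[0, 0, 0], [0, 0, 0], [0, 0, 0], [0, 0, 0]], "turn": [0, 0, 0, 0]}}

```text
clock: 16.4
position: [0.5231, 0.17, 0.1818]
ee_rot: [0.892, 0.453, -0.005, -0.001]
ft_force: [-2.4, 0.3, -0.8]
grip_width: 0.152
```

```bash
python3 r.py
```

```text
16.4 [0.5231 0.17   0.1818] [-2.43  0.26 -0.82] [-0.251  0.072  0.133] -0.197 jaw -36.17 0.15168810975944194
```

{"method": "jog_arm", "body": {"translation": [[0, 0, 0], [0, 0, 0], [0, 0, 0], [0, 0, 0], [0, 0, 0], [0, 0, 0]], "turn": [0, 0, 0, 0, 0, 0], "grip": 60}}

```text
clock: 16.9
position: [0.5232, 0.17, 0.1819]
ee_rot: [0.892, 0.453, -0.005, -0.001]
ft_force: [-0.3, 0.7, -1.0]
grip_width: 0.704
```

{"method": "jog_arm", "body": {"translation": [[0, 0, 10], [0, 0, 25], [0, 0, 45], [0, 0, 70], [0, -20, 100], [0, -50, 110], [0, -90, 110], [-10, -125, 110], [-20, -160, 110], [-20, -190, 110], [-20, -190, 110], [-20, -190, 110]], "turn": [0, 0, 0, 0, 0, 0, 0, 0, 0, 0, 0, 0]}}

```text
clock: 17.9
position: [0.5032, -0.0218, 0.2929]
ee_rot: [0.893, 0.451, -0.004, -0.001]
ft_force: [-0.4, 1.1, 0.1]
grip_width: 0.698
```

```bash
python3 r.py; python3 - <<'E'
from h import *
t=manip.camera("top");s=manip.camera("side")
im=np.zeros((600,600,3),np.uint8)
im[:240]=cv2.resize(t["frame"][208:264,170:310,::-1],(600,240),interpolation=2)
im[240:]=cv2.resize(s["frame"][155:227,200:320,::-1],(600,360),interpolation=2)
cv2.imwrite("pics/c6.png",im)
E
```

```text
17.9 [ 0.5032 -0.0218  0.2929] [-0.41  1.07  0.08] [ 0.038 -0.05   0.051] 0.345 jaw -36.39 0.698446441069541
```

View pics/c6.png

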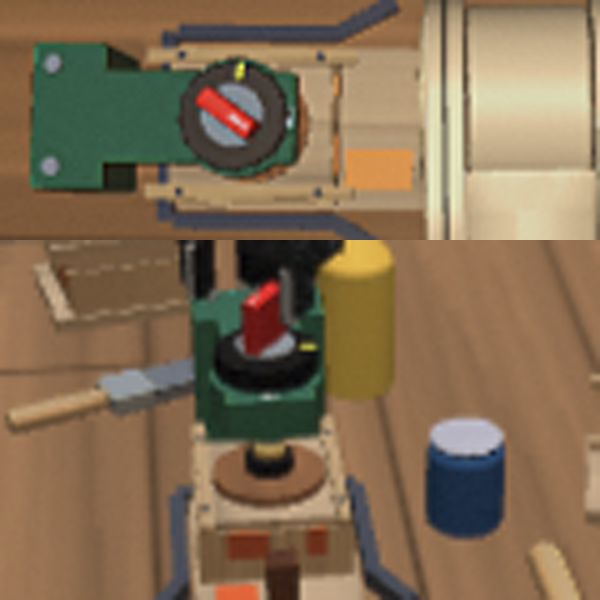

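The final picture shows the bar turned about 35°. The yellow mark is still at full-image (226,224), the mould is home between the rails, the foot is on the lid and the gripper is clear. Handing in.

```bash
python3 -c "
from workcell import manip
print(manip.hand_in())"
```

```text
the job is handed in; nothing more can be done
None
```

I slid the mould home by its post, turned only the red knob clockwise, let go of everything and handed the job in at about 18 s. The clamping force should be about 15–15.5 N, but that is worked out from torque and angle, as nothing measures it directly.

- **Mould:** it stopped against the end stop under a push of about 21 N. The slat ends put it within about 3 mm of home, and it lay nearly parallel to the rails.
- **Knob:** I turned it about 35.5°. The foot touched after about 26°. From contact, the joint-7 torque changed by 0.118 N m (about 15 N), the remaining 9.4° of turn gives about 15.5 N, and the noisy wrist moment rose about 0.13 N m, as expected at 16 N.
- **Last picture:** the yellow ring mark had not visibly moved, the bar was turned about 35°, the foot was on the lid and the gripper was clear. I saw nothing disturbed, but I did not measure the other objects again at the end.
- **Disagreements:** the side and top cameras put the knob about 3 mm apart sideways. This caused a brief 9 N side force when I gripped the bar, which went away after I re-centred.

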